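Fetch the oil filter from behind the spray cans

TASK

The oil filter for the next job stands in the middle of the blue drum lid, shut in behind the three spray cans: first stand all three cans in the grey side tray, leaving the filter where it is until they are all there, then set the filter upright on the centre of the round rubber pad in the aluminium tray, and only then put every can back upright on the centre of the disc of its own colour. Let nothing tip over and leave the amber jar alone.

Things in the scene. Friction and masses are not known exactly. Their poses are not given: they have to be found in the camera images.
- can_red: loose red spray can: upright cylinder 50 mm in diameter and 140 mm tall, with a white paper band round the middle and a cap of the same diameter; about 0.2 kg. Starts upright on the red disc. Origin: centre of its underside, z along its axis (up).
- can_yellow: loose yellow spray can: upright cylinder 50 mm in diameter and 140 mm tall, with a white paper band round the middle and a cap of the same diameter; about 0.2 kg. Starts upright on the yellow disc. Origin: centre of its underside, z along its axis (up).
- can_green: loose green spray can: upright cylinder 50 mm in diameter and 140 mm tall, with a white paper band round the middle and a cap of the same diameter; about 0.2 kg. Starts upright on the green disc. Origin: centre of its underside, z along its axis (up).
- oil_filter: loose oil filter: upright white cylinder with a blue band low round it and a black spot on top, 52 mm in diameter and 50 mm tall, about 0.2 kg. Starts upright at the middle of the blue drum lid (a fixed round plate 210 mm in diameter, 8 mm thick), with the three cans standing round it about 12 mm from its side, too tall and too close for a gripper to get down to it. Origin: centre of its underside, z up.
- disc_red: fixed red disc lying on the blue drum lid, 70 mm in diameter (it shows 10 mm all round the can) and 3 mm thick, the home of the red can. The three discs lie 63 mm from the middle of the lid, 120 degrees apart, in any order. Origin: centre of its underside, on the lid 8 mm above the bench; its top is 3 mm above the origin (11 mm above the bench).
- disc_yellow: fixed yellow disc lying on the blue drum lid, 70 mm in diameter (it shows 10 mm all round the can) and 3 mm thick, the home of the yellow can. The three discs lie 63 mm from the middle of the lid, 120 degrees apart, in any order. Origin: centre of its underside, on the lid 8 mm above the bench; its top is 3 mm above the origin (11 mm above the bench).
- disc_green: fixed green disc lying on the blue drum lid, 70 mm in diameter (it shows 10 mm all round the can) and 3 mm thick, the home of the green can. The three discs lie 63 mm from the middle of the lid, 120 degrees apart, in any order. Origin: centre of its underside, on the lid 8 mm above the bench; its top is 3 mm above the origin (11 mm above the bench).
- side_tray: fixed shallow grey tray, 340 mm (its x) by 130 mm (its y), rim 16 mm high, walls and floor 4 mm thick, on the left or the right of the lid: the side area, with room for the three cans in a row along its x. Origin: centre of its underside on the bench; the floor's top is 4 mm above it.
- kit_tray: fixed shallow aluminium tray, 170 mm (its x) by 150 mm (its y), rim 12 mm high, with a round black rubber pad 72 mm in diameter at its centre, on the other side of the lid. Origin: centre of its underside on the bench; the pad's centre is above it and the pad's top is 8 mm above the bench.
- jar: loose amber glass jar with a black cap, 64 mm in diameter and 85 mm tall, beyond the lid: a bystander, to be left alone. Origin: centre of its underside.
Not all that is in view belongs to the job. There is more than one size of the kit_tray; the one meant has the size given above. Several things have the shape of the can_red; the one meant has the colours described above.

How it is judged (in metres and radians):
On the way, in this order (a step that is already met when the one before it is completed fails the run):
1. all three cans stand upright in the side tray, the filter still in its place (within 20 mm) (x of can_red in the frame of side_tray between -0.146 and 0.146 m and y of can_red in the frame of side_tray between -0.041 and 0.041 m and z of each of can_red, can_yellow, can_green in the frame of side_tray below 0.009 m and angle between each of can_red, can_yellow, can_green's own z axis and vertical below 0.1 rad and x of can_yellow in the frame of side_tray between -0.146 and 0.146 m and y of can_yellow in the frame of side_tray between -0.041 and 0.041 m and x of can_green in the frame of side_tray between -0.146 and 0.146 m and y of can_green in the frame of side_tray between -0.041 and 0.041 m and distance of oil_filter from where it was at the start of the episode below 0.02 m), for 0.2 s.
2. the filter stands on the rubber pad while the three cans are in the side tray (x of can_red in the frame of side_tray between -0.146 and 0.146 m and y of can_red in the frame of side_tray between -0.041 and 0.041 m and z of each of can_red, can_yellow, can_green in the frame of side_tray below 0.009 m and angle between each of can_red, can_yellow, can_green's own z axis and vertical below 0.1 rad and x of can_yellow in the frame of side_tray between -0.146 and 0.146 m and y of can_yellow in the frame of side_tray between -0.041 and 0.041 m and x of can_green in the frame of side_tray between -0.146 and 0.146 m and y of can_green in the frame of side_tray between -0.041 and 0.041 m and horizontal distance between oil_filter and kit_tray below 0.012 m and z of oil_filter in the frame of kit_tray below 0.012 m and angle between oil_filter's own z axis and vertical below 0.08 rad and linear speed of oil_filter below 0.02 m/s), for 0.2 s.
At the end, for the whole second after the job is handed in: The oil filter stands upright at rest on the rubber pad within 12 mm of its centre, and each can stands upright at rest on the disc of its own colour within 12 mm of its centre, all released (horizontal distance between oil_filter and kit_tray below 0.012 m and z of oil_filter in the frame of kit_tray below 0.012 m and angle between each of oil_filter, can_red, can_yellow, can_green's own z axis and vertical below 0.08 rad and linear speed of each of oil_filter, can_red, can_yellow, can_green below 0.02 m/s and horizontal distance between can_red and disc_red below 0.012 m and z of can_red in the frame of disc_red between 0 and 0.007 m and horizontal distance between can_yellow and disc_yellow below 0.012 m and z of can_yellow in the frame of disc_yellow between 0 and 0.007 m and horizontal distance between can_green and disc_green below 0.012 m and z of can_green in the frame of disc_green between 0 and 0.007 m); the robot touches nothing.
It fails at once if a can or the filter is tipped over (beyond about 35 degrees) (angle between any of can_red, can_yellow, can_green, oil_filter's own z axis and vertical above 0.6 rad).
It fails at once if the jar is pushed away by more than 25 mm (distance of jar from where it was at the start of the episode above 0.025 m).
It also fails if it takes over 144 s, if anything falls off the work surface, if the arm or the gripper's body presses on something with over 40 N, if the wrist force passes 120 N, or if a joint passes its speed limit or range.

ROBOT

A 6-joint arm with a two-finger parallel gripper is mounted at the origin on the work surface. World frame = base frame: x ahead of the robot, y to its left, z up, the work surface at z = 0. Lengths are in mm, angles in rad, forces in N, time in s.
With the tool pointing down it reaches from about 350 to 875 mm from the base axis. Payload 4.2 kg.
Tool frame: the origin (TCP) lies at the very end of the fingers, on their centre line; the grasp point (between the pads) lies 19 mm behind it; z points along the fingers, y is the line along which they close (so a half turn about z gives the same grasp; the last joint's range is limited). The gripper opens to 85 mm and grips with 20 to 120 N. Pads are 22 mm wide; open, the fingers measure 114 mm over their backs; the gripper's body (76 mm by 85 mm) begins 54 mm behind the grasp point. The pads swing forward as they close: fully open they stand 13 mm farther back than shut.
Start: joints at [1.604, 0.385, 0.008, 0, -1.194, -0.259], TCP at [139.897, 609.121, 231.312] pointing down, gripper open.
Joint ranges: [-3.14, 3.14], [-1.21, 2.06], [-1.07, 1.41], [-3.16, 2.05], [-2.99, -0.16], [-3.1, 3.1]. Speed limits (rad/s): [2.79, 2.79, 3.14, 3.14, 3.14, 3.14].

INTERFACE

Orientations are given as a unit quaternion [x, y, z, w].
In Python, from bench import arm gives the robot as it stands.
- The arm moves only by the tool servo_tool, never from a script. Its argument "rows" is a list that holds one entry, the list of rows, each a list of 7 numbers: the finger opening in mm, from 0 to 85.4, then the shift along the tool's x, y, z in mm, then the turn, a rotation vector about the tool's x, y, z in rad. A call has 1 to 10 rows; each row is the pose to reach, as a shift and turn from the pose commanded when the call began, along the tool's axes at that moment; what a row does not reach only later rows make up. A row lasts 1/8 s, in which the tool goes at most 62.5 mm and 10.7 degrees, less where a joint would pass 70% of its speed; a pose out of reach is approached as far as the arm can. A call with a gripper value outside its range is refused whole. The fingers move at their own pace and stop on an object; the grip force is fixed at half the most. Time passes only in rows, so rows that repeat a pose let the fingers close. It gives the time, the measured TCP pose, the force, the opening and the grip force at its end, in the units of the state.
- arm.read_state(): the state, without advancing time (a new reading comes with each control period).
- arm.get_image(name): name is "scene" or "top" or "wrist"; returns the picture (420x560x3 uint8, red, green, blue); there is no depth.
- arm.camera_params(name): a dict with "intrinsics" (3x3 intrinsics, pixels), "R" (3x3) and "t" (3): a world point X has camera coordinates R X + t. Camera axes: x right, y down, z forward; pixel columns grow to the right and rows downward; lengths in mm; the calibration is good to about 2 mm. A picture is of the moment at which its call begins: read the wrist's pose just before it. camera_params takes no time and is no camera call; for the wrist camera it gives the pose at the moment of the call.
- arm.job_done(): hands the job in; it is judged then, once.
The state is a dict: "clock": time; "joints": joint angles; "joint_vel": joint speeds; "joint_efforts": joint torques, N m; "position": TCP position; "ee_rot": TCP orientation; "contact_force": force on the tool from outside, world axes, zero at the start; "wrist_torque": the same for the moment, N m; "gripper_width": finger opening in mm; "grasp_force": force on a finger pad.
Only numpy, scipy, OpenCV 4.12 (cv2) and the standard library are available. Lean on these libraries where they do the work, as an engineer would, in place of code of your own. Each camera call takes 0.05 s, during which the arm holds its last target. There are 200 camera calls.

## Working session

There is one attempt and no reset: what is moved stays moved. The work goes in short steps, Python scripts to look and compute and a tool call to move; the robot and the scene stay as the last step left them, time stands still between calls to the robot, and variables do not carry over. Pictures are saved under pics/ and viewed, at most 14 in all, crops included, and the job is handed in when it is done.

Besides the shell and the picture viewer there is one more tool, called after "Emit:" by a JSON object that holds its "name" and its "arguments". servo_tool: Moves the arm, as the interface text tells. Its arguments: {"type":"object","properties":{"rows":{"type":"array"}},"required":["rows"]}

```bash
mkdir -p pics; ls; cat > h.py <<'E'
import numpy as np, cv2
from bench import arm
def snap(n,f):
    P=arm.camera_params(n); I=arm.get_image(n); cv2.imwrite('pics/'+f+'.png',I[:,:,::-1]); np.savez('pics/'+f+'.npz',K=P['intrinsics'],R=P['R'],t=P['t']); return I,P
def ray(P,uv,z):
    K=np.array(P['K'] if 'K' in P else P['intrinsics']);R=np.array(P['R']);t=np.array(P['t'])
    d=R.T@np.linalg.inv(K)@np.array([uv[0],uv[1],1.]);c=-R.T@t
    return c+d*(z-c[2])/d[2]
def proj(P,X):
    K=np.array(P['K'] if 'K' in P else P['intrinsics']);c=np.array(P['R'])@np.array(X,float)+np.array(P['t']);p=K@c;return p[:2]/p[2]
E
python3 - <<'E'
from h import *
s=arm.read_state();print(s['clock'],s['position'],s['ee_rot'])
for n in('scene','top','wrist'):
    I,P=snap(n,n+'0');print(n,-np.array(P['R']).T@np.array(P['t']),np.array(P['R'])[2])
a=[cv2.imread(f'pics/{n}0.png') for n in('top','scene')]
E
```

```text
pics
0.0 [139.7973997  608.56974911 230.22167246] [ 9.93620533e-01 -1.12769806e-01 -6.69867207e-05  1.09644441e-03]
scene [1025.88832657  -45.41772366  866.3730597 ] [-0.57481069  0.0813952  -0.81422816]
top [ 315.31209174   25.79282526 1174.73548185] [ 0.12171892 -0.00196838 -0.99256266]
wrist [215.68504118 591.48283605 372.72777367] [-0.29668092  0.0654497  -0.95273121]
```

View pics/top0.png

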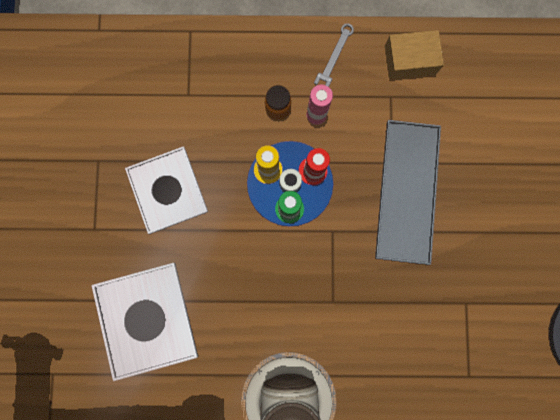

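View pics/scene0.png

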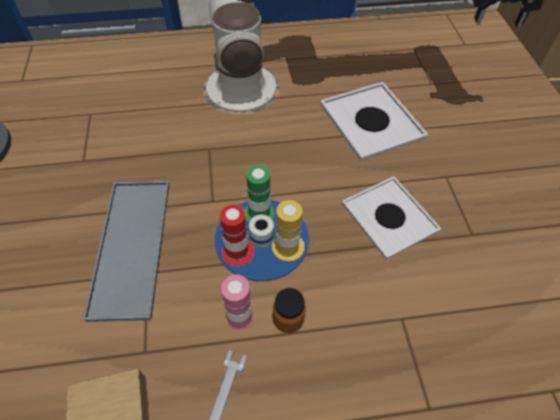

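The top view shows the lid at (290,183), with the yellow can at (267,158), red at (318,160) and green at (290,203). The grey tray is on the right at (408,193). There are two aluminium trays, at (166,190) and (145,320), and a pink decoy can at (320,95). The scene view agrees.

```bash
cat > m.py <<'E'
from h import *
V={n:(cv2.imread(f'pics/{n}0.png'),dict(np.load(f'pics/{n}0.npz'))) for n in('top','scene')}
def blob(n,lo,hi,near):
    hsv=cv2.cvtColor(V[n][0],cv2.COLOR_BGR2HSV);m=cv2.inRange(hsv,lo,hi)
    c,_=cv2.findContours(m,cv2.RETR_EXTERNAL,cv2.CHAIN_APPROX_NONE)
    c=[k for k in c if len(k)>=6]
    return min(c,key=lambda k:np.hypot(*(k[:,0].mean(0)-near))+ (0 if cv2.contourArea(k)>8 else 50))
def tri(u,w):
    A=[];b=[]
    for n,p in(('top',u),('scene',w)):
        P=V[n][1];M=P['K']@np.c_[P['R'],P['t']]
        for i in(0,1): r=M[i]-p[i]*M[2];A.append(r[:3]/np.linalg.norm(r[:3]));b.append(-r[3]/np.linalg.norm(r[:3]))
    x,res,_,_=np.linalg.lstsq(np.array(A),np.array(b),rcond=None);return x.round(1)
W=((0,0,190),(180,70,255))
for nm,a,b in(('red',(318,159),(232,215)),('yellow',(267,156),(290,211)),('green',(290,202),(258,174)),('pink',(321,96),(235,288))):
    u=cv2.minEnclosingCircle(blob('top',*W,np.array(a)))[0];w=cv2.minEnclosingCircle(blob('scene',*W,np.array(b)))[0]
    print(nm,u,w,tri(u,w))
K=((0,0,0),(180,255,70))
for nm,a,b in(('filter',(291,180),(261,225)),('padfar',(166,190),(390,216)),('padnear',(145,320),(372,119)),('jar',(278,97),(290,303))):
    ca=blob('top',*K,np.array(a));cb=blob('scene',*K,np.array(b))
    u=cv2.minAreaRect(ca)[0];w=cv2.minAreaRect(cb)[0]
    e=np.array([ray(V['top'][1],p[0],8)[:2] for p in ca]);
    print(nm,u,w,tri(u,w),'size',np.ptp(e,0).round(1))
c=blob('top',(100,120,40),(125,255,255),np.array((290,183)));h=cv2.convexHull(c)
e=np.array([ray(V['top'][1],p[0],8)[:2] for p in h]).astype(np.float32);print('lid',cv2.fitEllipse(e))
# trays from hull rects on rim plane
def rect(n,lo,hi,near,z):
    hsv=cv2.cvtColor(V[n][0],cv2.COLOR_BGR2HSV);m=cv2.morphologyEx(cv2.inRange(hsv,lo,hi),cv2.MORPH_OPEN,np.ones((3,3)))
    m=cv2.morphologyEx(m,cv2.MORPH_CLOSE,np.ones((5,5)))
    k,l=cv2.connectedComponents(m);pts=np.argwhere(l==l[near[1],near[0]])[:,::-1]
    h=cv2.convexHull(pts.astype(np.int32));e=np.array([ray(V[n][1],p[0],z)[:2] for p in h]).astype(np.float32)
    return cv2.minAreaRect(e)
for n,p in(('top',(408,193)),('scene',(130,250))): print('side',n,rect(n,(85,20,40),(120,120,170),p,16))
for n,p in(('top',(142,190)),('scene',(390,240))): print('far',n,rect(n,(0,0,150),(180,40,255),p,12))
for n,p in(('top',(120,300)),('scene',(370,145))): print('near',n,rect(n,(0,0,150),(180,40,255),p,12))
E
python3 m.py
```

```text
red (318.0, 158.75) (232.0, 213.5) [537.1 -57.4 149.9]
yellow (266.7602844238281, 156.1027374267578) (289.0, 210.0) [542.2  52.3 148.4]
green (289.7075500488281, 201.5188751220703) (258.0, 173.5) [444.4   2.9 148.3]
pink (321.2105407714844, 94.60526275634766) (234.5, 286.5) [683.4 -65.6 139. ]
filter (290.5, 179.0) (261.0000305175781, 224.5000457763672) [ 5.089e+02 -5.000e-01  5.570e+01] size [24.7 26.7]
padfar (166.5, 189.5) (390.0, 215.5) [489.8 299.5   3. ] size [66.1 65.8]
padnear (112.0, 376.0) (372.0, 119.5) [   7.4  442.  -171.9] size [191.9 519.7]
jar (277.7000427246094, 97.60000610351562) (289.0, 303.0) [698.7  30.4  72.8] size [61.6 57.1]
lid ((507.13507080078125, -0.5165227651596069), (205.79022216796875, 206.01629638671875), 64.71617126464844)
side top ((475.4974365234375, -284.3880920410156), (6.187423229217529, 19.59727668762207), 67.26264953613281)
side scene ((496.84320068359375, -283.5787353515625), (127.19073486328125, 336.3512878417969), 83.87873840332031)
far top ((489.0006103515625, 298.92767333984375), (170.91387939453125, 150.8349609375), 21.47783088684082)
far scene ((491.13714599609375, 298.2884521484375), (172.91453552246094, 151.9262237548828), 21.438243865966797)
near top ((178.72103881835938, 339.20263671875), (226.47451782226562, 199.61460876464844), 15.881233215332031)
near scene ((179.765869140625, 339.539306640625), (225.85348510742188, 200.005126953125), 15.88512134552002)
```

The far tray (171×151 mm) is the kit tray, with its pad at about (490,299). The lid centre is (507,0) and the side tray centre is (497,-284) with yaw −6°. The cans sit 63–64 mm from the lid centre and their tops are at about 150 mm. All of this fits the given sizes, so I'll move over the lid and turn to yaw 0 on the way.

Emit:
{"name": "servo_tool", "arguments": {"rows": [[[85, 50, 50, -10, 0, 0, -0.05], [85, 100, 100, -20, 0, 0, -0.1], [85, 140, 140, -30, 0, 0, -0.15], [85, 180, 180, -40, 0, 0, -0.2], [85, 220, 220, -50, 0, 0, -0.226], [85, 260, 260, -60, 0, 0, -0.226], [85, 300, 300, -70, 0, 0, -0.226], [85, 340, 340, -80, 0, 0, -0.226], [85, 380, 380, -90, 0, 0, -0.226], [85, 420, 420, -90, 0, 0, -0.226]]]}}

```text
clock: 1.4
position: [456.1, 104.2, 322.3]
ee_rot: [1.0, 0.0, 0.001, -0.001]
contact_force: [0.8, -0.2, -0.6]
gripper_width: 85.0
grasp_force: 0.0
```

Emit:
{"name": "servo_tool", "arguments": {"rows": [[[85, 30, 50, 0, 0, 0, 0], [85, 65, 105, 0, 0, 0, 0], [85, 65, 105, 0, 0, 0, 0], [85, 65, 105, 0, 0, 0, 0]]]}}

```text
clock: 1.9
position: [520.0, 0.5, 320.8]
ee_rot: [1.0, -0.0, -0.001, -0.0]
contact_force: [0.5, 0.6, 0.0]
gripper_width: 84.8
grasp_force: 0.0
```

```bash
python3 - <<'E'
from h import *
print(arm.read_state()['position']);snap('wrist','w1')
E
```

```text
[5.19980622e+02 5.00957216e-01 3.20760330e+02]
```

View pics/w1.png

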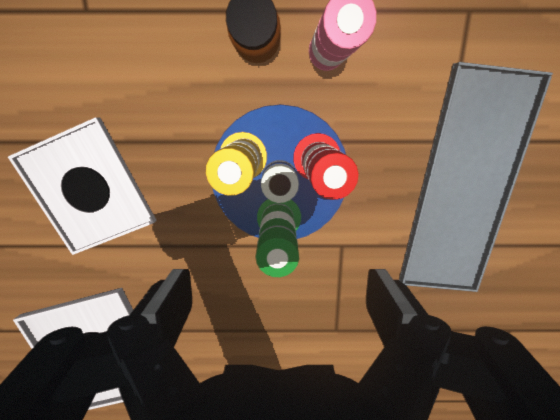

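The wrist view shows the cap spots at yellow (230,172), red (335,177) and green (277,258). The pad is at (86,189), and the grey tray's corners are at (456,63), (550,73), (480,291) and (402,283).

```bash
python3 - <<'E'
import m
from m import *
m.V['w']=(cv2.imread('pics/w1.png'),dict(np.load('pics/w1.npz')));P=m.V['w'][1]
for nm,a,v in(('red',(335,177),120),('yellow',(230,172),120),('green',(270,256),110)):
    u=cv2.minEnclosingCircle(blob('w',(0,0,150),(180,90,255),np.array(a)));print(nm,u,ray(P,u[0],151).round(1))
for nm,c in (('pad',blob('w',(0,0,0),(180,255,60),np.array((86,189)))),('lid',blob('w',(100,120,40),(125,255,255),np.array((280,210))))):
    e=np.array([ray(P,p[0],8)[:2] for p in cv2.convexHull(c)]).astype(np.float32);print(nm,cv2.fitEllipse(e))
for p in((456,63),(550,73),(480,291),(402,283)):print(ray(P,p,16).round())
print('filter',ray(P,(280,184),58).round(1))
E
```

```text
red (318.0, 158.75) (232.0, 213.5) [537.1 -57.4 149.9]
yellow (266.7602844238281, 156.1027374267578) (289.0, 210.0) [542.2  52.3 148.4]
green (289.7075500488281, 201.5188751220703) (258.0, 173.5) [444.4   2.9 148.3]
pink (321.2105407714844, 94.60526275634766) (234.5, 286.5) [683.4 -65.6 139. ]
filter (290.5, 179.0) (261.0000305175781, 224.5000457763672) [ 5.089e+02 -5.000e-01  5.570e+01] size [24.7 26.7]
padfar (166.5, 189.5) (390.0, 215.5) [489.8 299.5   3. ] size [66.1 65.8]
padnear (112.0, 376.0) (372.0, 119.5) [   7.4  442.  -171.9] size [191.9 519.7]
jar (277.7000427246094, 97.60000610351562) (289.0, 303.0) [698.7  30.4  72.8] size [61.6 57.1]
lid ((507.13507080078125, -0.5165227651596069), (205.79022216796875, 206.01629638671875), 64.71617126464844)
side top ((475.4974365234375, -284.3880920410156), (6.187423229217529, 19.59727668762207), 67.26264953613281)
side scene ((496.84320068359375, -283.5787353515625), (127.19073486328125, 336.3512878417969), 83.87873840332031)
far top ((489.0006103515625, 298.92767333984375), (170.91387939453125, 150.8349609375), 21.47783088684082)
far
[... 159 characters left out ...]
(226.47451782226562, 199.61460876464844), 15.881233215332031)
near scene ((179.765869140625, 339.539306640625), (225.85348510742188, 200.005126953125), 15.88512134552002)
red ((334.5936279296875, 176.76966857910156), 12.013248443603516) [537.9 -57.7 151. ]
yellow ((228.5, 172.5), 12.103818893432617) [542.4  52.2 151. ]
green ((278.0, 263.5), 9.12424373626709) [438.1   1.1 151. ]
pad ((490.6368103027344, 296.9840393066406), (69.00041198730469, 71.02313995361328), 13.619368553161621)
lid ((454.2550354003906, -64.1546630859375), (36.202369689941406, 104.40711212158203), 50.384918212890625)
[ 665. -236.   16.]
[ 653. -365.   16.]
[ 317. -339.   16.]
[ 333. -205.   16.]
filter [510.1  -1.5  58. ]
```

The two measurements agree to about 2 mm. Red is at (537.5,−57.5), yellow at (542,52) and green at (444,2.5). Picking red first.

Emit:
{"name": "servo_tool", "arguments": {"rows": [[[80, 17.5, 58, 0, 0, 0, 0], [80, 17.5, 58, 20, 0, 0, 0], [80, 17.5, 58, 70, 0, 0, 0], [80, 17.5, 58, 120, 0, 0, 0], [80, 17.5, 58, 160, 0, 0, 0], [80, 17.5, 58, 190, 0, 0, 0], [80, 17.5, 58, 210, 0, 0, 0], [80, 17.5, 58, 226, 0, 0, 0], [80, 17.5, 58, 226, 0, 0, 0], [80, 17.5, 58, 226, 0, 0, 0]]]}}

```text
clock: 3.2
position: [538.3, -56.2, 96.3]
ee_rot: [1.0, 0.001, 0.001, -0.0]
contact_force: [0.3, 0.2, 0.2]
gripper_width: 79.8
grasp_force: 0.0
```

Emit:
{"name": "servo_tool", "arguments": {"rows": [[[30, 0, 0, 0, 0, 0, 0], [30, 0, 0, 0, 0, 0, 0], [30, 0, 0, 0, 0, 0, 0], [30, 0, 0, 0, 0, 0, 0], [30, 0, 0, 0, 0, 0, 0], [30, 0, 0, 0, 0, 0, 0], [30, 0, 0, 0, 0, 0, 0], [30, 0, 0, 0, 0, 0, 0]]]}}

```text
clock: 4.2
position: [538.4, -57.2, 96.4]
ee_rot: [1.0, 0.0, 0.001, -0.0]
contact_force: [-0.6, 0.2, 6.0]
gripper_width: 48.7
grasp_force: 61.6
```

Emit:
{"name": "servo_tool", "arguments": {"rows": [[[30, 0, 0, -8, 0, 0, 0], [30, 0, 0, -28, 0, 0, 0], [30, 0, 0, -60, 0, 0, 0], [30, 0, 0, -95, 0, 0, 0], [30, 0, 0, -130, 0, 0, 0], [30, 0, 0, -155, 0, 0, 0], [30, 2, 10, -165, 0, 0, 0], [30, 8, 35, -170, 0, 0, 0], [30, 17, 70, -170, 0, 0, 0], [30, 27, 110, -170, 0, 0, 0]]]}}

```text
clock: 5.45
position: [564.3, -168.4, 263.9]
ee_rot: [1.0, 0.0, -0.001, -0.0]
contact_force: [0.6, 0.1, -1.9]
gripper_width: 48.8
grasp_force: 61.7
```

Emit:
{"name": "servo_tool", "arguments": {"rows": [[[30, 9, 38, 0, 0, 0, 0], [30, 18, 75, 0, 0, 0, 0], [30, 25, 105, 0, 0, 0, 0], [30, 30, 123, 0, 0, 0, 0], [30, 30, 128, 0, 0, 0, 0], [30, 30, 128, 20, 0, 0, 0], [30, 30, 128, 55, 0, 0, 0], [30, 30, 128, 90, 0, 0, 0], [30, 30, 128, 120, 0, 0, 0], [30, 30, 128, 145, 0, 0, 0]]]}}

```text
clock: 6.7
position: [594.2, -294.0, 119.1]
ee_rot: [1.0, 0.001, -0.001, -0.0]
contact_force: [0.2, -0.5, -1.4]
gripper_width: 49.1
grasp_force: 61.8
```

Emit:
{"name": "servo_tool", "arguments": {"rows": [[[30, 0, 0, 14, 0, 0, 0], [30, 0, 0, 23, 0, 0, 0], [30, 0, 0, 28, 0, 0, 0], [30, 0, 0, 31, 0, 0, 0], [30, 0, 0, 31, 0, 0, 0], [30, 0, 0, 31, 0, 0, 0]]]}}

```text
clock: 7.45
position: [595.0, -295.4, 89.9]
ee_rot: [1.0, 0.0, 0.0, 0.0]
contact_force: [0.1, -0.7, -1.9]
gripper_width: 49.2
grasp_force: 61.9
```

Emit:
{"name": "servo_tool", "arguments": {"rows": [[[30, 0, 0, 1, 0, 0, 0], [30, 0, 0, 1.5, 0, 0, 0], [45, 0, 0, 1.5, 0, 0, 0], [52, 0, 0, 1.5, 0, 0, 0], [60, 0, 0, 1.5, 0, 0, 0], [75, 0, 0, 1.5, 0, 0, 0], [75, 0, 0, 1.5, 0, 0, 0], [75, 0, 0, 1.5, 0, 0, 0], [75, 0, 0, -30, 0, 0, 0], [75, 0, 0, -80, 0, 0, 0]]]}}

```text
clock: 8.7
position: [593.6, -294.8, 168.0]
ee_rot: [1.0, 0.0, -0.003, -0.001]
contact_force: [0.3, -0.7, 0.4]
gripper_width: 74.9
grasp_force: 0.0
```

Emit:
{"name": "servo_tool", "arguments": {"rows": [[[75, -2, -10, -40, 0, 0, 0], [75, -9, -60, -50, 0, 0, 0], [75, -18, -120, -50, 0, 0, 0], [75, -27, -180, -50, 0, 0, 0], [75, -36, -240, -50, 0, 0, 0], [75, -45, -300, -50, 0, 0, 0], [80, -52.5, -347.5, -50, 0, 0, 0], [80, -52.5, -347.5, -40, 0, 0, 0], [80, -52.5, -347.5, 0, 0, 0, 0], [80, -52.5, -347.5, 35, 0, 0, 0]]]}}

```text
clock: 9.95
position: [542.0, 51.6, 133.1]
ee_rot: [1.0, -0.0, -0.0, -0.0]
contact_force: [-0.6, -0.9, -0.1]
gripper_width: 79.8
grasp_force: 0.0
```

Emit:
{"name": "servo_tool", "arguments": {"rows": [[[80, 0, 0, 20, 0, 0, 0], [80, 0, 0, 35, 0, 0, 0], [80, 0, 0, 39, 0, 0, 0], [60, 0, 0, 39, 0, 0, 0], [30, 0, 0, 39, 0, 0, 0], [30, 0, 0, 39, 0, 0, 0], [30, 0, 0, 39, 0, 0, 0], [30, 0, 0, 39, 0, 0, 0], [30, 0, 0, 39, 0, 0, 0], [30, 0, 0, 39, 0, 0, 0]]]}}

```text
clock: 11.2
position: [543.1, 52.4, 96.4]
ee_rot: [1.0, 0.0, 0.001, -0.0]
contact_force: [-0.1, -1.2, 5.5]
gripper_width: 48.9
grasp_force: 61.6
```

Emit:
{"name": "servo_tool", "arguments": {"rows": [[[30, 0, 0, -8, 0, 0, 0], [30, 0, 0, -28, 0, 0, 0], [30, 0, 0, -60, 0, 0, 0], [30, 0, 0, -95, 0, 0, 0], [30, 0, 0, -130, 0, 0, 0], [30, 0, 0, -155, 0, 0, 0], [30, -2, 12, -167, 0, 0, 0], [30, -6, 40, -172, 0, 0, 0], [30, -11, 80, -172, 0, 0, 0], [30, -17, 125, -172, 0, 0, 0]]]}}

```text
clock: 12.45
position: [523.8, -74.0, 265.9]
ee_rot: [1.0, 0.0, -0.002, -0.0]
contact_force: [0.5, 0.2, -1.8]
gripper_width: 49.1
grasp_force: 62.0
```

Emit:
{"name": "servo_tool", "arguments": {"rows": [[[30, -6, 45, 0, 0, 0, 0], [30, -12, 90, 0, 0, 0, 0], [30, -18, 135, 0, 0, 0, 0], [30, -24, 172, 0, 0, 0, 0], [30, -28, 200, 0, 0, 0, 0], [30, -29, 211.5, 5, 0, 0, 0], [30, -29, 211.5, 25, 0, 0, 0], [30, -29, 211.5, 60, 0, 0, 0], [30, -29, 211.5, 95, 0, 0, 0], [30, -29, 211.5, 130, 0, 0, 0]]]}}

```text
clock: 13.7
position: [495.4, -283.6, 135.3]
ee_rot: [1.0, 0.0, -0.001, -0.001]
contact_force: [-0.2, -0.2, -2.1]
gripper_width: 49.0
grasp_force: 62.1
```

Emit:
{"name": "servo_tool", "arguments": {"rows": [[[30, 0, 0, 22, 0, 0, 0], [30, 0, 0, 36, 0, 0, 0], [30, 0, 0, 44, 0, 0, 0], [30, 0, 0, 48, 0, 0, 0], [30, 0, 0, 49, 0, 0, 0], [30, 0, 0, 49, 0, 0, 0], [30, 0, 0, 49, 0, 0, 0]]]}}

```text
clock: 14.58
position: [496.7, -284.4, 89.5]
ee_rot: [1.0, 0.0, 0.001, 0.0]
contact_force: [-2.0, 2.0, 5.4]
gripper_width: 48.8
grasp_force: 62.2
```

Emit:
{"name": "servo_tool", "arguments": {"rows": [[[45, 0, 0, 0, 0, 0, 0], [52, 0, 0, 0, 0, 0, 0], [60, 0, 0, 0, 0, 0, 0], [75, 0, 0, 0, 0, 0, 0], [75, 0, 0, 0, 0, 0, 0], [75, 0, 0, 0, 0, 0, 0], [75, 0, 0, -30, 0, 0, 0], [75, 0, 0, -80, 0, 0, 0], [75, -2, -10, -120, 0, 0, 0], [75, -10, -60, -130, 0, 0, 0]]]}}

```text
clock: 15.82
position: [488.1, -225.4, 221.3]
ee_rot: [1.0, -0.001, 0.003, 0.001]
contact_force: [0.4, 1.2, 0.1]
gripper_width: 75.3
grasp_force: 0.0
```

Emit:
{"name": "servo_tool", "arguments": {"rows": [[[75, -10, -55, 0, 0, 0, 0], [75, -20, -110, 0, 0, 0, 0], [80, -30, -170, 0, 0, 0, 0], [80, -42, -227, 0, 0, 0, 0], [80, -42, -227, 10, 0, 0, 0], [80, -42, -227, 50, 0, 0, 0], [80, -42, -227, 90, 0, 0, 0], [80, -42, -227, 115, 0, 0, 0], [80, -42, -227, 123, 0, 0, 0], [80, -42, -227, 123, 0, 0, 0]]]}}

```text
clock: 17.08
position: [444.4, 2.3, 95.3]
ee_rot: [1.0, -0.0, -0.0, 0.0]
contact_force: [0.5, -0.3, 0.7]
gripper_width: 79.7
grasp_force: 0.0
```

Next I'll grip green, lift it and carry it to the near slot at (397,−274), a shift of dx −47, dy +276.5.

Emit:
{"name": "servo_tool", "arguments": {"rows": [[[50, 0, 0, 0, 0, 0, 0], [30, 0, 0, 0, 0, 0, 0], [30, 0, 0, 0, 0, 0, 0], [30, 0, 0, 0, 0, 0, 0], [30, 0, 0, 0, 0, 0, 0], [30, 0, 0, 0, 0, 0, 0], [30, 0, 0, 0, 0, 0, 0], [30, 0, 0, -8, 0, 0, 0], [30, 0, 0, -28, 0, 0, 0], [30, 0, 0, -60, 0, 0, 0]]]}}

```text
clock: 18.32
position: [442.9, 2.5, 155.1]
ee_rot: [1.0, -0.0, -0.002, 0.0]
contact_force: [-0.2, 0.5, -1.9]
gripper_width: 48.7
grasp_force: 61.9
```

Emit:
{"name": "servo_tool", "arguments": {"rows": [[[30, 0, 0, -35, 0, 0, 0], [30, 0, 0, -70, 0, 0, 0], [30, 0, 0, -95, 0, 0, 0], [30, -2, 12, -107, 0, 0, 0], [30, -7, 40, -112, 0, 0, 0], [30, -14, 80, -112, 0, 0, 0], [30, -21, 125, -112, 0, 0, 0], [30, -29, 170, -112, 0, 0, 0], [30, -36, 210, -112, 0, 0, 0], [30, -42, 245, -112, 0, 0, 0]]]}}

```text
clock: 19.58
position: [400.6, -243.8, 266.3]
ee_rot: [1.0, -0.001, -0.001, -0.001]
contact_force: [0.5, -0.3, -3.0]
gripper_width: 49.0
grasp_force: 62.0
```

Emit:
{"name": "servo_tool", "arguments": {"rows": [[[30, -4, 22, 0, 0, 0, 0], [30, -5, 31.5, 5, 0, 0, 0], [30, -5, 31.5, 25, 0, 0, 0], [30, -5, 31.5, 60, 0, 0, 0], [30, -5, 31.5, 95, 0, 0, 0], [30, -5, 31.5, 130, 0, 0, 0], [30, -5, 31.5, 155, 0, 0, 0], [30, -5, 31.5, 168, 0, 0, 0], [30, -5, 31.5, 175, 0, 0, 0], [30, -5, 31.5, 177, 0, 0, 0]]]}}

```text
clock: 20.82
position: [397.6, -273.8, 90.5]
ee_rot: [1.0, 0.0, 0.0, 0.0]
contact_force: [0.2, 0.5, -1.4]
gripper_width: 49.3
grasp_force: 62.1
```

Emit:
{"name": "servo_tool", "arguments": {"rows": [[[30, 0, 0, 1, 0, 0, 0], [30, 0, 0, 1.5, 0, 0, 0], [30, 0, 0, 1.5, 0, 0, 0]]]}}

```text
clock: 21.2
position: [397.8, -273.9, 89.6]
ee_rot: [1.0, 0.0, 0.001, 0.0]
contact_force: [-0.6, 0.8, 2.2]
gripper_width: 49.0
grasp_force: 62.1
```

Emit:
{"name": "servo_tool", "arguments": {"rows": [[[45, 0, 0, 0, 0, 0, 0], [52, 0, 0, 0, 0, 0, 0], [60, 0, 0, 0, 0, 0, 0], [75, 0, 0, 0, 0, 0, 0], [75, 0, 0, 0, 0, 0, 0], [75, 0, 0, 0, 0, 0, 0], [75, 0, 0, -30, 0, 0, 0], [75, 0, 0, -80, 0, 0, 0], [75, 2, -10, -130, 0, 0, 0], [75, 20, -60, -150, 0, 0, 0]]]}}

```text
clock: 22.45
position: [418.3, -214.8, 242.1]
ee_rot: [1.0, -0.002, 0.003, 0.001]
contact_force: [0.9, 0.2, -0.5]
gripper_width: 75.0
grasp_force: 0.0
```

Emit:
{"name": "servo_tool", "arguments": {"rows": [[[80, 20, -50, 0, 0, 0, 0], [80, 40, -100, 0, 0, 0, 0], [80, 62, -155, 0, 0, 0, 0], [80, 85, -210, -10, 0, 0, 0], [80, 90, -213, -20, 0, 0, 0], [80, 90, -213, -20, 0, 0, 0], [80, 90, -213, -20, 0, 0, 0]]]}}

```text
clock: 23.32
position: [506.4, -1.8, 258.4]
ee_rot: [1.0, -0.001, -0.001, 0.0]
contact_force: [-0.6, 0.1, -0.1]
gripper_width: 80.3
grasp_force: 0.0
```

```bash
sed -i '/^W=/,$d' m.py; python3 - <<'E'
from h import *
print(arm.read_state()['position']);snap('wrist','w2');snap('top','top1');snap('scene','scene1')
a=cv2.imread('pics/w2.png');b=cv2.imread('pics/top1.png')[60:300,60:460]
c=np.zeros((420+140,760,3),np.uint8);c=cv2.resize(a,(480,360));d=cv2.resize(b,(320,192));o=np.zeros((360,800,3),np.uint8);o[:,:480]=c;o[:192,480:]=d;cv2.imwrite('pics/mix1.png',o)
E
```

```text
[506.40987666  -1.77004365 258.40720079]
```

View pics/mix1.png

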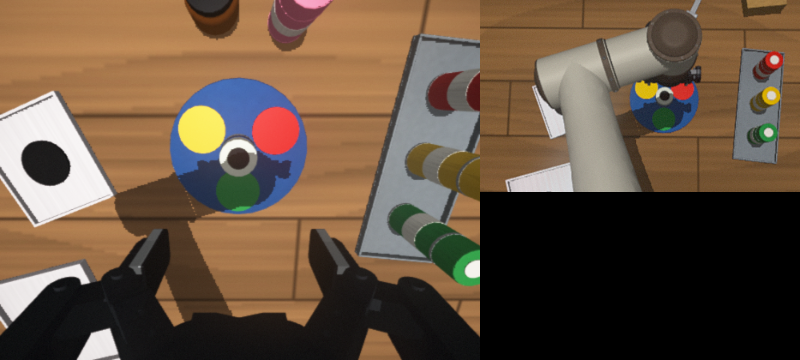

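All three cans stand in the tray, and the discs, filter and pad are now visible. In full-resolution wrist pixels, yellow is at about (235,150), red (322,152), green (278,222), the filter spot (277,184) and the pad (53,190).

```bash
python3 - <<'E'
import m
from m import *
for n,f in(('w','w2'),('t1','top1'),('s1','scene1')): m.V[n]=(cv2.imread(f'pics/{f}.png'),dict(np.load(f'pics/{f}.npz')))
P=m.V['w'][1]
def fit(c,z):
    e=np.array([ray(P,p[0],z)[:2] for p in cv2.convexHull(c)]).astype(np.float32);q=cv2.fitEllipse(e);return np.round(q[0],1),np.round(q[1],1)
print('yel',fit(blob('w',(22,150,60),(35,255,255),np.array((235,150))),11))
print('red',fit(blob('w',(0,180,60),(5,255,255),np.array((322,152))),11))
print('grn',fit(blob('w',(50,80,25),(85,255,255),np.array((278,222))),11))
print('pad',fit(blob('w',(0,0,0),(180,255,60),np.array((53,190))),8))
print('flt',fit(blob('w',(0,0,0),(180,255,60),np.array((277,184))),58))
W=((0,0,190),(180,70,255))
import numpy as np
hsv=lambda n:cv2.cvtColor(m.V[n][0],cv2.COLOR_BGR2HSV)
for nm,a in(('red',(595,-295)),('yellow',(496,-284.5)),('green',(397,-274))):
    r=[]
    for n in('t1','s1'):
        u=cv2.minEnclosingCircle(blob(n,*W,proj(m.V[n][1],(*a,144))))
        r.append(ray(m.V[n][1],u[0],144).round(1)[:2])
    print(nm,r)
E
```

```text
yel (array([541.9,  53. ]), array([67.4, 67.9]))
red (array([538. , -58.3]), array([59.5, 67. ]))
grn (array([4.463e+02, 3.000e-01]), array([68.7, 69.2]))
pad (array([490.8, 296.4]), array([69.3, 72.2]))
flt (array([506.6,  -1.4]), array([21., 29.]))
red [array([ 594.6, -296.4]), array([ 595.4, -295.4])]
yellow [array([ 495.8, -284.6]), array([ 497.2, -284.8])]
green [array([ 396.6, -274.7]), array([ 396.5, -274.7])]
```

Emit:
{"name": "servo_tool", "arguments": {"rows": [[[80, 0.5, -0.5, 20, 0, 0, 0], [80, 0.5, -0.5, 70, 0, 0, 0], [80, 0.5, -0.5, 120, 0, 0, 0], [80, 0.5, -0.5, 165, 0, 0, 0], [80, 0.5, -0.5, 200, 0, 0, 0], [80, 0.5, -0.5, 220, 0, 0, 0], [80, 0.5, -0.5, 232, 0, 0, 0], [80, 0.5, -0.5, 232, 0, 0, 0], [60, 0.5, -0.5, 232, 0, 0, 0]]]}}

```text
clock: 24.6
position: [508.4, -0.2, 27.7]
ee_rot: [1.0, 0.0, 0.001, -0.0]
contact_force: [0.6, 0.3, 0.0]
gripper_width: 63.9
grasp_force: 0.0
```

Emit:
{"name": "servo_tool", "arguments": {"rows": [[[30, 0, 0, 0, 0, 0, 0], [30, 0, 0, 0, 0, 0, 0], [30, 0, 0, 0, 0, 0, 0], [30, 0, 0, 0, 0, 0, 0], [30, 0, 0, 0, 0, 0, 0], [30, 0, 0, 0, 0, 0, 0]]]}}

```text
clock: 25.35
position: [508.7, -0.1, 28.2]
ee_rot: [1.0, 0.0, 0.001, -0.0]
contact_force: [-1.1, -0.5, 6.4]
gripper_width: 50.7
grasp_force: 62.6
```

Emit:
{"name": "servo_tool", "arguments": {"rows": [[[30, 0, 0, -8, 0, 0, 0], [30, 0, 0, -28, 0, 0, 0], [30, 0, 0, -55, 0, 0, 0], [30, -1, -12, -70, 0, 0, 0], [30, -3, -40, -75, 0, 0, 0], [30, -5, -80, -75, 0, 0, 0], [30, -7, -125, -75, 0, 0, 0], [30, -10, -170, -75, 0, 0, 0], [30, -13, -215, -75, 0, 0, 0], [30, -15, -255, -75, 0, 0, 0]]]}}

```text
clock: 26.6
position: [491.5, 256.8, 101.5]
ee_rot: [1.0, 0.001, -0.0, 0.0]
contact_force: [0.4, -0.6, -2.5]
gripper_width: 50.4
grasp_force: 62.7
```

Emit:
{"name": "servo_tool", "arguments": {"rows": [[[30, -2, -28, 0, 0, 0, 0], [30, -2, -40, 0, 0, 0, 0], [30, -2, -43, 3, 0, 0, 0], [30, -2, -43, 20, 0, 0, 0], [30, -2, -43, 42, 0, 0, 0], [30, -2, -43, 60, 0, 0, 0], [30, -2, -43, 69, 0, 0, 0], [30, -2, -43, 73, 0, 0, 0], [30, -2, -43, 74, 0, 0, 0], [30, -2, -43, 74, 0, 0, 0]]]}}

```text
clock: 27.85
position: [491.0, 298.0, 28.4]
ee_rot: [1.0, 0.0, 0.0, -0.0]
contact_force: [-0.3, -0.4, -2.7]
gripper_width: 50.6
grasp_force: 62.8
```

Emit:
{"name": "servo_tool", "arguments": {"rows": [[[30, 0, 0, 1, 0, 0, 0], [30, 0, 0, 1.5, 0, 0, 0], [30, 0, 0, 1.5, 0, 0, 0]]]}}

```text
clock: 28.22
position: [491.0, 298.1, 28.3]
ee_rot: [1.0, 0.0, 0.001, -0.0]
contact_force: [-2.8, -1.5, 7.3]
gripper_width: 50.5
grasp_force: 63.4
```

Emit:
{"name": "servo_tool", "arguments": {"rows": [[[45, 0, 0, 0, 0, 0, 0], [53, 0, 0, 0, 0, 0, 0], [60, 0, 0, 0, 0, 0, 0], [75, 0, 0, 0, 0, 0, 0], [75, 0, 0, 0, 0, 0, 0], [75, 0, 0, 0, 0, 0, 0], [75, 0, 0, -20, 0, 0, 0], [75, 0, 0, -60, 0, 0, 0], [75, 0, 0, -120, 0, 0, 0], [75, 0, 0, -180, 0, 0, 0]]]}}

```text
clock: 29.48
position: [490.4, 297.5, 207.9]
ee_rot: [1.0, 0.0, -0.0, 0.0]
contact_force: [0.9, 0.9, -0.2]
gripper_width: 75.1
grasp_force: 0.0
```

```bash
python3 - <<'E'
from h import *
I,P=snap('wrist','w3')
print(proj(P,(490.5,297.5,58)))
import m
from m import *
m.V['w']=(cv2.imread('pics/w3.png'),P:=dict(np.load('pics/w3.npz')))
for nm,a,z in(('flt',(490.5,297.5,58),58),):
    c=blob('w',(0,0,0),(180,255,60),proj(P,a));e=np.array([ray(P,p[0],z)[:2] for p in c]).astype(np.float32);print(nm,cv2.fitEllipse(e))
E
```

```text
[278.36828284 198.44142269]
flt ((488.4644470214844, 297.74700927734375), (21.811237335205078, 28.023897171020508), 1.8308230638504028)
```

View pics/w3.png

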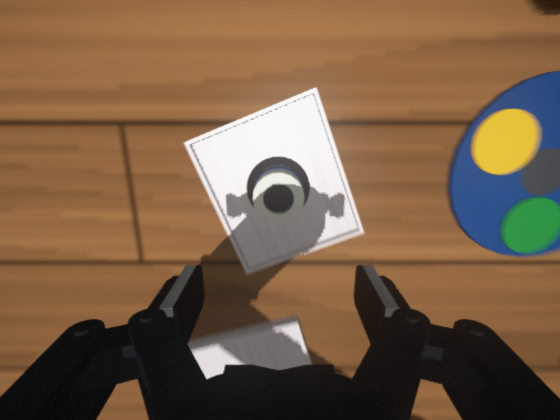

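The filter (spot at (278,198)) stands on the pad within about 3 mm of centre. The cans go back now, starting with green from (397,−274).

Emit:
{"name": "servo_tool", "arguments": {"rows": [[[75, -6, 40, -10, 0, 0, 0], [75, -15, 95, -15, 0, 0, 0], [75, -25, 153, -15, 0, 0, 0], [75, -34, 211, -15, 0, 0, 0], [75, -43, 269, -15, 0, 0, 0], [75, -53, 327, -15, 0, 0, 0], [75, -62, 385, -15, 0, 0, 0], [75, -71, 443, -15, 0, 0, 0], [80, -81, 501, -15, 0, 0, 0], [80, -90, 550, -15, 0, 0, 0]]]}}

```text
clock: 30.78
position: [400.1, -254.2, 221.3]
ee_rot: [1.0, -0.0, 0.0, 0.0]
contact_force: [0.3, 0.1, -0.6]
gripper_width: 80.2
grasp_force: 0.0
```

Emit:
{"name": "servo_tool", "arguments": {"rows": [[[80, -3, 22, 0, 0, 0, 0], [80, -3, 22, 0, 0, 0, 0], [80, -3, 22, 20, 0, 0, 0], [80, -3, 22, 60, 0, 0, 0], [80, -3, 22, 95, 0, 0, 0], [80, -3, 22, 120, 0, 0, 0], [80, -3, 22, 132, 0, 0, 0], [80, -3, 22, 133, 0, 0, 0], [60, -3, 22, 133, 0, 0, 0], [50, -3, 22, 133, 0, 0, 0]]]}}

```text
clock: 32.02
position: [398.5, -274.4, 89.3]
ee_rot: [1.0, 0.0, 0.001, 0.0]
contact_force: [-0.2, -0.8, 0.4]
gripper_width: 49.8
grasp_force: 0.2
```

Emit:
{"name": "servo_tool", "arguments": {"rows": [[[30, 0, 0, 0, 0, 0, 0], [30, 0, 0, 0, 0, 0, 0], [30, 0, 0, 0, 0, 0, 0], [30, 0, 0, 0, 0, 0, 0], [30, 0, 0, -8, 0, 0, 0], [30, 0, 0, -28, 0, 0, 0], [30, 0, 0, -60, 0, 0, 0], [30, 0, 0, -95, 0, 0, 0], [30, 0, 0, -130, 0, 0, 0], [30, 0, 0, -160, 0, 0, 0]]]}}

```text
clock: 33.28
position: [397.3, -274.0, 249.5]
ee_rot: [1.0, -0.0, 0.0, -0.0]
contact_force: [0.2, -0.2, -1.3]
gripper_width: 49.1
grasp_force: 61.9
```

Emit:
{"name": "servo_tool", "arguments": {"rows": [[[30, 2, -12, -12, 0, 0, 0], [30, 7, -40, -18, 0, 0, 0], [30, 14, -80, -18, 0, 0, 0], [30, 21, -125, -18, 0, 0, 0], [30, 29, -170, -18, 0, 0, 0], [30, 36, -215, -18, 0, 0, 0], [30, 43, -252, -18, 0, 0, 0], [30, 47, -272, -18, 0, 0, 0], [30, 47.5, -277, -15, 0, 0, 0], [30, 47.5, -277, 5, 0, 0, 0]]]}}

```text
clock: 34.52
position: [445.3, 3.4, 243.2]
ee_rot: [1.0, 0.001, 0.001, -0.0]
contact_force: [-0.4, -0.5, -2.0]
gripper_width: 48.8
grasp_force: 62.1
```

Emit:
{"name": "servo_tool", "arguments": {"rows": [[[30, 0, 0, 35, 0, 0, 0], [30, 0, 0, 70, 0, 0, 0], [30, 0, 0, 105, 0, 0, 0], [30, 0, 0, 128, 0, 0, 0], [30, 0, 0, 140, 0, 0, 0], [30, 0, 0, 145, 0, 0, 0], [30, 0, 0, 147, 0, 0, 0], [30, 0, 0, 147, 0, 0, 0]]]}}

```text
clock: 35.52
position: [445.7, 2.9, 96.9]
ee_rot: [1.0, 0.0, 0.001, -0.0]
contact_force: [0.0, 0.2, -1.6]
gripper_width: 48.9
grasp_force: 62.4
```

Emit:
{"name": "servo_tool", "arguments": {"rows": [[[30, 0, 0, 1, 0, 0, 0], [30, 0, 0, 1.5, 0, 0, 0], [45, 0, 0, 1.5, 0, 0, 0], [52, 0, 0, 1.5, 0, 0, 0], [60, 0, 0, 1.5, 0, 0, 0], [75, 0, 0, 1.5, 0, 0, 0], [75, 0, 0, 1.5, 0, 0, 0], [75, 0, 0, 1.5, 0, 0, 0], [75, 0, 0, -20, 0, 0, 0], [75, 0, 0, -70, 0, 0, 0]]]}}

```text
clock: 36.78
position: [443.6, 2.2, 165.2]
ee_rot: [1.0, -0.0, -0.003, 0.001]
contact_force: [1.4, 1.8, 0.9]
gripper_width: 74.7
grasp_force: 0.0
```

Emit:
{"name": "servo_tool", "arguments": {"rows": [[[75, 1, 5, -40, 0, 0, 0], [75, 8, 45, -55, 0, 0, 0], [75, 18, 100, -55, 0, 0, 0], [75, 28, 158, -55, 0, 0, 0], [75, 38, 215, -55, 0, 0, 0], [80, 47, 265, -55, 0, 0, 0], [80, 51, 287, -50, 0, 0, 0], [80, 51, 287, -30, 0, 0, 0], [80, 51, 287, 10, 0, 0, 0], [80, 51, 287, 45, 0, 0, 0]]]}}

```text
clock: 38.02
position: [495.9, -284.3, 119.9]
ee_rot: [1.0, -0.0, -0.0, -0.0]
contact_force: [-0.1, -0.4, -0.2]
gripper_width: 79.8
grasp_force: 0.0
```

Emit:
{"name": "servo_tool", "arguments": {"rows": [[[80, 0, 0, 18, 0, 0, 0], [80, 0, 0, 28, 0, 0, 0], [75, 0, 0, 31, 0, 0, 0], [60, 0, 0, 31, 0, 0, 0], [40, 0, 0, 31, 0, 0, 0], [30, 0, 0, 31, 0, 0, 0], [30, 0, 0, 31, 0, 0, 0], [30, 0, 0, 31, 0, 0, 0], [30, 0, 0, 31, 0, 0, 0], [30, 0, 0, 31, 0, 0, 0]]]}}

```text
clock: 39.28
position: [497.1, -284.6, 91.5]
ee_rot: [1.0, 0.0, 0.001, 0.001]
contact_force: [-0.2, -0.3, 5.6]
gripper_width: 48.9
grasp_force: 62.4
```

Emit:
{"name": "servo_tool", "arguments": {"rows": [[[30, 0, 0, -8, 0, 0, 0], [30, 0, 0, -28, 0, 0, 0], [30, 0, 0, -60, 0, 0, 0], [30, 0, 0, -95, 0, 0, 0], [30, 0, 0, -130, 0, 0, 0], [30, 0, 0, -160, 0, 0, 0], [30, 2, -12, -174, 0, 0, 0], [30, 6, -40, -180, 0, 0, 0], [30, 11, -80, -180, 0, 0, 0], [30, 17, -125, -180, 0, 0, 0]]]}}

```text
clock: 40.52
position: [512.3, -157.3, 268.7]
ee_rot: [1.0, -0.0, -0.002, -0.001]
contact_force: [0.5, 0.4, -2.2]
gripper_width: 48.9
grasp_force: 62.5
```

Emit:
{"name": "servo_tool", "arguments": {"rows": [[[30, 6, -45, 0, 0, 0, 0], [30, 12, -90, 0, 0, 0, 0], [30, 18, -135, 0, 0, 0, 0], [30, 24, -172, 0, 0, 0, 0], [30, 28, -200, 0, 0, 0, 0], [30, 28.5, -212, 5, 0, 0, 0], [30, 28.5, -212, 25, 0, 0, 0], [30, 28.5, -212, 60, 0, 0, 0], [30, 28.5, -212, 95, 0, 0, 0], [30, 28.5, -212, 130, 0, 0, 0]]]}}

```text
clock: 41.78
position: [540.5, 52.3, 138.3]
ee_rot: [1.0, -0.0, -0.001, 0.0]
contact_force: [1.2, 0.3, -3.5]
gripper_width: 48.6
grasp_force: 62.6
```

Emit:
{"name": "servo_tool", "arguments": {"rows": [[[30, 0, 0, 22, 0, 0, 0], [30, 0, 0, 35, 0, 0, 0], [30, 0, 0, 40, 0, 0, 0], [30, 0, 0, 42, 0, 0, 0], [30, 0, 0, 43, 0, 0, 0], [30, 0, 0, 43, 0, 0, 0]]]}}

```text
clock: 42.52
position: [542.2, 52.8, 98.5]
ee_rot: [1.0, 0.0, 0.001, -0.0]
contact_force: [-1.1, -0.3, 2.0]
gripper_width: 49.1
grasp_force: 62.6
```

Emit:
{"name": "servo_tool", "arguments": {"rows": [[[45, 0, 0, 0, 0, 0, 0], [52, 0, 0, 0, 0, 0, 0], [60, 0, 0, 0, 0, 0, 0], [75, 0, 0, 0, 0, 0, 0], [75, 0, 0, 0, 0, 0, 0], [75, 0, 0, 0, 0, 0, 0], [75, 0, 0, -20, 0, 0, 0], [75, 0, 0, -70, 0, 0, 0], [75, 0, 0, -115, 0, 0, 0], [75, 5, 35, -125, 0, 0, 0]]]}}

```text
clock: 43.78
position: [548.6, 19.1, 226.3]
ee_rot: [1.0, 0.002, 0.004, -0.001]
contact_force: [-0.2, -0.1, -1.7]
gripper_width: 75.1
grasp_force: 0.0
```

Emit:
{"name": "servo_tool", "arguments": {"rows": [[[75, 8, 53, 0, 0, 0, 0], [75, 16, 106, 0, 0, 0, 0], [75, 24, 160, 0, 0, 0, 0], [75, 32, 214, 0, 0, 0, 0], [80, 41, 268, 0, 0, 0, 0], [80, 48, 313, 0, 0, 0, 0], [80, 48, 313, 15, 0, 0, 0], [80, 48, 313, 60, 0, 0, 0], [80, 48, 313, 100, 0, 0, 0], [80, 48, 313, 120, 0, 0, 0]]]}}

```text
clock: 45.02
position: [593.0, -293.7, 98.9]
ee_rot: [1.0, 0.0, -0.002, -0.001]
contact_force: [-0.1, -0.4, -0.4]
gripper_width: 80.2
grasp_force: 0.0
```

Emit:
{"name": "servo_tool", "arguments": {"rows": [[[80, 0.5, 0.5, 6, 0, 0, 0], [80, 0.5, 0.5, 9, 0, 0, 0], [70, 0.5, 0.5, 9, 0, 0, 0], [55, 0.5, 0.5, 9, 0, 0, 0], [40, 0.5, 0.5, 9, 0, 0, 0], [30, 0.5, 0.5, 9, 0, 0, 0], [30, 0.5, 0.5, 9, 0, 0, 0], [30, 0.5, 0.5, 9, 0, 0, 0], [30, 0.5, 0.5, 9, 0, 0, 0], [30, 0.5, 0.5, 9, 0, 0, 0]]]}}

```text
clock: 46.28
position: [596.0, -296.0, 94.6]
ee_rot: [1.0, 0.0, 0.001, 0.0]
contact_force: [-0.3, 0.3, 5.5]
gripper_width: 49.3
grasp_force: 62.4
```

Emit:
{"name": "servo_tool", "arguments": {"rows": [[[30, 0, 0, -8, 0, 0, 0], [30, 0, 0, -28, 0, 0, 0], [30, 0, 0, -60, 0, 0, 0], [30, 0, 0, -95, 0, 0, 0], [30, 0, 0, -130, 0, 0, 0], [30, 0, 0, -160, 0, 0, 0], [30, -2, -12, -174, 0, 0, 0], [30, -8, -35, -180, 0, 0, 0], [30, -17, -70, -180, 0, 0, 0], [30, -27, -110, -180, 0, 0, 0]]]}}

```text
clock: 47.52
position: [566.5, -183.3, 271.4]
ee_rot: [1.0, 0.0, -0.002, -0.001]
contact_force: [1.3, 0.0, -1.2]
gripper_width: 49.1
grasp_force: 62.3
```

Emit:
{"name": "servo_tool", "arguments": {"rows": [[[30, -9, -38, 0, 0, 0, 0], [30, -18, -75, 0, 0, 0, 0], [30, -26, -106, 0, 0, 0, 0], [30, -31, -124, 0, 0, 0, 0], [30, -31.5, -128.5, 0, 0, 0, 0], [30, -31.5, -128.5, 20, 0, 0, 0], [30, -31.5, -128.5, 55, 0, 0, 0], [30, -31.5, -128.5, 90, 0, 0, 0], [30, -31.5, -128.5, 125, 0, 0, 0], [30, -31.5, -128.5, 150, 0, 0, 0]]]}}

```text
clock: 48.78
position: [536.0, -58.1, 121.3]
ee_rot: [1.0, -0.001, -0.001, 0.0]
contact_force: [0.6, -0.3, -1.6]
gripper_width: 48.8
grasp_force: 62.4
```

Emit:
{"name": "servo_tool", "arguments": {"rows": [[[30, 0, 0, 12, 0, 0, 0], [30, 0, 0, 19, 0, 0, 0], [30, 0, 0, 22, 0, 0, 0], [30, 0, 0, 23, 0, 0, 0], [30, 0, 0, 23, 0, 0, 0], [30, 0, 0, 23, 0, 0, 0]]]}}

```text
clock: 49.52
position: [537.5, -57.3, 101.5]
ee_rot: [1.0, 0.0, 0.001, 0.0]
contact_force: [-1.7, -0.8, 5.7]
gripper_width: 48.6
grasp_force: 62.4
```

Contact made. I'll release, rise and back off toward −y for a final look.

Emit:
{"name": "servo_tool", "arguments": {"rows": [[[45, 0, 0, 0, 0, 0, 0], [52, 0, 0, 0, 0, 0, 0], [60, 0, 0, 0, 0, 0, 0], [75, 0, 0, 0, 0, 0, 0], [75, 0, 0, 0, 0, 0, 0], [75, 0, 0, 0, 0, 0, 0], [75, 0, 0, -20, 0, 0, 0], [75, 0, 0, -70, 0, 0, 0], [75, 0, 0, -125, 0, 0, 0], [75, -5, 0, -175, 0, 0, 0]]]}}

```text
clock: 50.78
position: [531.8, -57.2, 277.3]
ee_rot: [1.0, 0.0, 0.0, -0.0]
contact_force: [1.1, 0.1, -0.2]
gripper_width: 74.8
grasp_force: 0.0
```

Emit:
{"name": "servo_tool", "arguments": {"rows": [[[75, -15, 40, -10, 0, 0, 0], [75, -30, 90, -20, 0, 0, 0], [75, -45, 140, -20, 0, 0, 0], [75, -60, 190, -20, 0, 0, 0], [75, -60, 240, -20, 0, 0, 0], [75, -60, 250, -20, 0, 0, 0], [75, -60, 250, -20, 0, 0, 0], [75, -60, 250, -20, 0, 0, 0]]]}}

```text
clock: 51.78
position: [471.9, -306.3, 295.3]
ee_rot: [1.0, 0.001, -0.0, -0.0]
contact_force: [0.1, -0.9, 0.9]
gripper_width: 74.7
grasp_force: 0.0
```

```bash
python3 - <<'E'
from h import *
snap('top','top2');snap('scene','scene2')
import m
from m import *
for n,f in(('t1','top2'),('s1','scene2')): m.V[n]=(cv2.imread(f'pics/{f}.png'),dict(np.load(f'pics/{f}.npz')))
for nm,a in(('red',(537,-57)),('yellow',(542,52)),('green',(444.5,2.3))):
    print(nm,[ray(m.V[n][1],cv2.minEnclosingCircle(blob(n,(0,0,190),(180,70,255),proj(m.V[n][1],(*a,151))))[0],151).round(1)[:2] for n in('t1','s1')])
a=cv2.imread('pics/top2.png')[60:300,100:460];b=cv2.imread('pics/scene2.png')[100:340,140:460]
cv2.imwrite('pics/mix2.png',np.hstack([a,b]))
E
```

```text
red [array([536.3, -57.4]), array([537.8, -57.3])]
yellow [array([542.4,  52.4]), array([542.9,  52.4])]
green [array([444.6,   3.1]), array([445.4,   3.2])]
```

View pics/mix2.png

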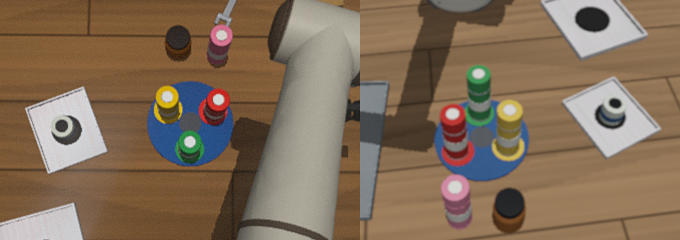

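All three cans stand on discs of their own colour, within about 2 mm of where they started. The filter is on the pad and the jar hasn't moved, so I'm handing the job in.

```bash
python3 -c "
from bench import arm;print(arm.job_done())"
```

```text
the job is handed in; nothing more can be done
None
```

I handed the job in at about 52 s: the filter stands on the rubber pad within about 3 mm of centre, each can is back upright on the disc of its own colour, and the jar hasn't moved; no verdict came back.

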